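Nest the open-fronted closet trays

TASK

Put the three wardrobe trays away inside one another on the dresser top: slide the blue tray through the open front of the fixed white one until it is fully home against the back, and slide the red tray fully home into the blue one in the same way. Slide the trays along the surface, do not lift them off it, and leave the other things on the dresser where they are.

Things in the scene. Friction and masses are not known exactly. Their poses are not given: they have to be found in the camera images.
- large_mid (a point): LARGE tray, white, fixed to the dresser top: 150 mm deep (x), 200 wide (y), 65 high; inside 190 wide, 145 deep. Floor, two side walls and back wall; open at the top and at the front, which faces roughly towards the robot. Point at the centre of its outer box, 32.5 mm up. Axes: x from the open front to the back wall, z up, y to one side wall.
- large_front (a point): middle of the large tray's open front, on the bottom edge (75 mm in -x from its centre). All three trays have 5 mm walls and a 3 mm floor that tapers over the front 16 mm to a thin lip; smooth lacquer; their lower back edge is bevelled (5 mm high, 10 long), so a smaller tray pushed along the surface slides up onto the next floor.
- medium_mid (a point): MEDIUM tray, blue, loose, about 0.4 kg, same shape: 128 mm deep (x), 170 wide (y), 55 high; inside 160 wide, 123 deep. Point at the centre of its outer box, 27.5 mm up; axes as the large tray's. When home its point lies 6 mm further in +x than the large tray's centre, with 10 mm play each side. Starts nearer the robot, left or right, front roughly to the robot.
- small_mid (a point): SMALL tray, red, loose, about 0.3 kg, same shape: 106 mm deep (x), 140 wide (y), 45 high; inside 130 wide, 101 deep. Point at the centre of its outer box, 22.5 mm up; axes as the large tray's. When home its point lies 6 mm further in +x than the medium tray's centre, with 10 mm play each side. Starts on the other side from the medium tray.
- polish: bystander, loose: flat black shoe-polish tin, 72 mm across, 26 mm high; origin under its centre
- brush: bystander, loose: wooden shoe brush 130 x 45 x 38 mm; origin under its centre
- perfume: bystander, loose: amber perfume bottle, 50 x 50 mm, 104 mm tall; origin under its centre
- case: bystander, loose: black sunglasses case 160 x 60 x 45 mm; origin under its centre
Mind the look-alikes: they are no part of the job. What is shaped like the part that bears small_mid but turquoise or yellow is not meant. Leave any purple look-alike of the part that bears large_mid alone.

How it is judged:
At the end, for the whole second after the job is handed in: The medium tray lies flat on the large tray's floor and the small tray flat on the medium's floor (tilt under 0.06 rad), each pushed home to within 12 mm of its outer tray's back wall and squarely between its side walls, both released and at rest (x of medium_mid in the frame of large_mid between -0.006 and 0.014 m and y of medium_mid in the frame of large_mid between -0.016 and 0.016 m and z of medium_mid in the frame of large_mid between -0.008 and 0.004 m and angle between the x axis of medium_mid and the x axis of large_mid, either way round below 0.17 rad and x of small_mid in the frame of medium_mid between -0.006 and 0.014 m and y of small_mid in the frame of medium_mid between -0.016 and 0.016 m and z of small_mid in the frame of medium_mid between -0.008 and 0.004 m and angle between the x axis of small_mid and the x axis of medium_mid, either way round below 0.17 rad and angle between each of medium_mid, small_mid's own z axis and vertical below 0.06 rad and linear speed of each of medium, small below 0.02 m/s); the robot touches nothing.
It fails at once if a tray is lifted off the surface (its centre rises above 65 mm) (height (world z) of any of medium_mid, small_mid above 0.065 m).
It fails at once if a bystander is moved more than 30 mm or knocked over (distance of any of polish, brush, perfume, case from where it was at the start of the episode above 0.03 m or angle between any of polish, brush, perfume, case's own z axis and vertical above 0.5 rad).
It also fails if it takes over 69 s, if anything falls off the work surface, if the arm or the gripper's body presses on something with over 40 N, if the wrist force passes 120 N, or if a joint passes its speed limit or range.

ROBOT

A 6-joint arm with a two-finger parallel gripper is mounted at the origin on the work surface. World frame = base frame: x ahead of the robot, y to its left, z up, the work surface at z = 0. Lengths are in m, angles in rad, forces in N, time in s.
With the tool pointing down it reaches from about 0.425 to 0.95 m from the base axis. Payload 3.5 kg.
Tool frame: the origin (TCP) lies midway between the tips of the shut fingers; the grasp point (between the pads) lies 19 mm behind it (manip.grip_point_offset is the distance from the TCP to the grasp point, in m); z points along the fingers, x is the direction in which the jaws open and shut, and the axes are right-handed (so a half turn about z gives the same grasp; the last joint's range is limited). The gripper opens to 85 mm and grips with 20 to 120 N. Pads are 22 mm wide; open, the fingers measure 114 mm over their backs; the gripper's body (76 mm by 85 mm) begins 54 mm behind the grasp point. The pads swing forward as they close: fully open they stand 13 mm farther back than shut.
Start: joints at [-1.492, 0.286, 1.577, -0, 1.279, -0.15], TCP at [0.153, -0.657, 0.231] pointing down, gripper open.
Joint ranges: [-2.77, 2.77], [-0.9, 2.22], [0.21, 2.48], [-1.53, 4.67], [0.24, 2.81], [-2.84, 2.84]. Speed limits (rad/s): [2.79, 2.79, 3.14, 3.14, 3.14, 3.14].

INTERFACE

Orientations are given as a unit quaternion [w, x, y, z].
In Python, from station import manip gives the robot as it stands. The module is installed in compiled form; this text tells all that it offers.
- The arm moves only by the tool jog_arm, never from a script. Its argument "rows" is a list of rows, each an object of numbers: "dx", "dy", "dz": the shift along the world's x, y, z in m; "twist": the turn about the world's z in rad. A call has 1 to 10 rows; each row is the pose to reach, as a shift and turn from the pose commanded when the call began; what a row does not reach only later rows make up. A row lasts 1/10 s, in which the tool goes at most 50 mm and 8.59 degrees, less where a joint would pass 70% of its speed; a pose out of reach is approached as far as the arm can. A call with a gripper value outside its range is refused whole. "fingers" is the gripper's target within -1 to 1 (fully open at 1, half-way at 0, shut at -1), set as the call begins (left out, the last holds). The fingers move at their own pace and stop on an object; "force" is the grip in N (left out, the last holds). Time passes only in rows, so rows that repeat a pose let the fingers close. It gives the time, the measured TCP pose, the force and the opening at its end, in the units of the state.
- manip.state(): the state, without advancing time (a new reading comes with each control period).
- manip.get_image(name): name is "side" or "top"; returns the picture (480x640x3 uint8, red, green, blue); there is no depth.
- manip.get_calibration(name): a dict with "camera_matrix" (3x3 intrinsics, pixels), "rvec" (rotation vector, rad) and "tvec" (3), from world to camera coordinates, as OpenCV has them. Camera axes: x right, y down, z forward; pixel columns grow to the right and rows downward; lengths in m; the calibration is good to about 2 mm. A picture is of the moment at which its call begins. get_calibration takes no time and is no camera call.
- manip.close_job(): hands the job in, once; it reports no verdict.
The state is a dict: "t": time; "joints": joint angles; "qvel": joint speeds; "effort": joint torques, N m; "position": TCP position; "tcp_rot": TCP orientation; "force": force on the tool from outside, world axes, zero at the start; "moment": the same for the moment, N m; "finger_gap": finger opening in m.
Only numpy, scipy, OpenCV 4.12 (cv2) and the standard library are available. Lean on these libraries where they do the work, as an engineer would, in place of code of your own. Each camera call takes 0.05 s, during which the arm holds its last target. There are 200 camera calls.

## Working session

There is one attempt and no reset: what is moved stays moved. The work goes in short steps, Python scripts to look and compute and a tool call to move; the robot and the scene stay as the last step left them, time stands still between calls to the robot, and variables do not carry over. Pictures are saved under pics/ and viewed, about 8 in all and at most 12, crops included, and the job is handed in when it is done.

Besides the shell and the picture viewer there is one more tool, called after ">>>" as name(argument=value, ...), one argument or row to a line, values as JSON. jog_arm: Moves the arm, as the interface text tells. Its arguments: {"type":"object","properties":{"rows":{"type":"array"},"fingers":{"type":"number"},"force":{"type":"number"}},"required":["rows"]}

```bash
mkdir -p pics; python3 - <<'E'
from station import manip
import cv2
for n in("top","side"):
    im=manip.get_image(n); cv2.imwrite(f"pics/{n}0.png",im[:,:,::-1])
    print(n,manip.get_calibration(n))
print(manip.state())
E
```

```text
top {'camera_matrix': array([[582.2496088 ,   0.        , 308.88709588],
       [  0.        , 582.2496088 , 234.56823529],
       [  0.        ,   0.        ,   1.        ]]), 'rvec': array([ 2.17379369, -2.11600432,  0.18422874]), 'tvec': array([-0.04404049,  0.47191168,  1.37971618])}
side {'camera_matrix': array([[610.59867067,   0.        , 322.96883553],
       [  0.        , 610.59867067, 236.57096541],
       [  0.        ,   0.        ,   1.        ]]), 'rvec': array([ 0.49349328, -2.64249966,  1.28713914]), 'tvec': array([0.43733929, 0.13351663, 1.49713718])}
{'t': 0.1, 'joints': array([-1.49202080e+00,  2.87109169e-01,  1.57802192e+00,  2.60040408e-06,
        1.27861055e+00, -1.50011670e-01]), 'qvel': array([-0.00086901, -0.00133926, -0.00319901, -0.00031062,  0.00065821,
        0.00121714]), 'effort': array([ 1.33353122e-03, -4.07297230e+01, -2.93698686e+01, -1.10156141e-04,
        3.42768370e-03,  6.73292488e-08]), 'position': array([ 0.15306227, -0.6568089 ,  0.2300688 ]), 'tcp_rot': array([-7.87203128e-04,  7.83196765e-01, -6.21773007e-01, -7.31331591e-04]), 'force': array([-0.16526162, -0.42136159,  0.47772874]), 'moment': array([ 0.01135677,  0.02430169, -0.03945572]), 'finger_gap': 0.08559091281186706}
```

View pics/top0.png

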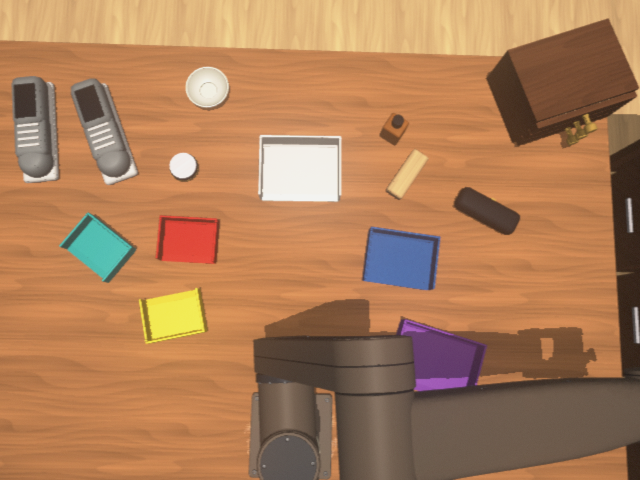

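View pics/side0.png

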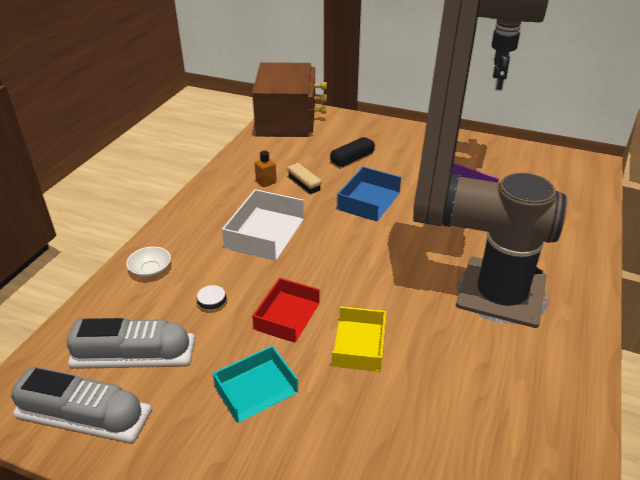

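Top view: up is +x and left is +y. The white tray is at about (300,168), blue at (400,258), and red at (188,240). Purple, yellow and turquoise are decoys. All three fronts face the robot (down in the image).

```bash
cat > h.py <<'E'
import cv2, numpy as np
from station import manip
def cal(n):
    c=manip.get_calibration(n);R=cv2.Rodrigues(c["rvec"])[0];return c["camera_matrix"],R,c["tvec"]
def ray(n,uv,z):
    K,R,t=cal(n);C=-R.T@t;uv=np.atleast_2d(uv).astype(float)
    d=(R.T@np.linalg.inv(K)@np.c_[uv,np.ones(len(uv))].T).T
    return (C+d*((z-C[2])/d[:,2])[:,None])[:,:2]
def mask(im,col,roi=None):
    h=cv2.cvtColor(im,cv2.COLOR_RGB2HSV)
    H,S,V=[h[...,i].astype(int) for i in range(3)]
    m={"blue":(H>100)&(H<125)&(S>120),"red":((H<4)|(H>175))&(S>190),"white":(S<40)&(V>110)}[col].astype(np.uint8)
    if roi: q=np.zeros_like(m);q[roi[1]:roi[3],roi[0]:roi[2]]=1;m&=q
    n,l,s,_=cv2.connectedComponentsWithStats(cv2.morphologyEx(m,cv2.MORPH_OPEN,np.ones((2,2))))
    return (l==1+s[1:,4].argmax()).astype(np.uint8)
def quad(m):
    c=max(cv2.findContours(m,0,1)[0],key=cv2.contourArea);h=cv2.convexHull(c)
    for e in np.arange(1,30,.5):
        a=cv2.approxPolyDP(h,e,True)
        if len(a)==4:return a[:,0]
E
python3 - <<'E'
from h import *
im=cv2.imread("pics/top0.png")[:,:,::-1].copy()
K,R,t=cal("top");print("C",(-R.T@t).round(3))
K2,R2,t2=cal("side");print("Cs",(-R2.T@t2).round(3))
for c,h,roi in(("white",.065,(245,125,355,210)),("blue",.055,None),("red",.045,None)):
    m=mask(im,c,roi);q=quad(m);print(c,m.sum(),cv2.minAreaRect(cv2.findNonZero(m)));
    for p in q:print(p,ray("top",p,0).round(3)[0],ray("top",p,h).round(3)[0])
crop=np.hstack([cv2.resize(im[125:215,245:355],None,fx=3.4,fy=3.4),cv2.resize(im[215:305,355:450],None,fx=3.4,fy=3.4)])
crop2=cv2.resize(im[200:280,140:240],None,fx=3.4,fy=3.4)
b=np.zeros((crop.shape[0]+crop2.shape[0],crop.shape[1],3),np.uint8);b[:crop.shape[0]]=crop;b[crop.shape[0]:,:crop2.shape[1]]=crop2
cv2.imwrite("pics/crop0.png",b[:,:,::-1]);print(b.shape)
# bystanders
for nme,p,z in(("perfume",(398,126),0.05),("brush1",(427,155),.03),("brush2",(388,193),.03),("case",(460,193),.03),("case",(516,228),.03),("polish",(183,166),.02)):print(nme,ray("top",p,z).round(3)[0])
E
```

```text
C [ 0.249 -0.016  1.437]
Cs [0.012 1.18  1.028]
white 4782 ((300.3689270019531, 168.9098358154297), (82.02054595947266, 64.978271484375), 0.8425242304801941)
[261 136] [0.731 0.098] [0.71  0.093]
[340 137] [ 0.735 -0.105] [ 0.713 -0.101]
[339 200] [ 0.569 -0.105] [ 0.555 -0.101]
[263 200] [0.564 0.086] [0.55  0.082]
blue 2308 ((400.7798767089844, 262.48590087890625), (60.671142578125, 46.08955383300781), 8.426969528198242)
[395 240] [ 0.471 -0.247] [ 0.463 -0.239]
[427 244] [ 0.463 -0.328] [ 0.455 -0.316]
[427 289] [ 0.351 -0.327] [ 0.347 -0.315]
[369 281] [ 0.367 -0.183] [ 0.362 -0.177]
red 4 ((189.5, 223.5), (1.0, 1.0), 90.0)Traceback (most recent call last):
  File "<stdin>", line 7, in <module>
TypeError: 'NoneType' object is not iterable
```

```bash
python3 - <<'E'
s=open("h.py").read()
a=s.index('    m={"blue"');b=s.index('    if roi')
s=s[:a]+'''    r,g,b=[im[...,i].astype(int) for i in range(3)]
    m={"blue":(b>1.5*r)&(b>1.35*g)&(b>50),"red":(r>3*g)&(r>3*b)&(r>60),"white":(S<40)&(V>110)}[col].astype(np.uint8)
'''+s[b:]
open("h.py","w").write(s)
E
python3 - <<'E'
from h import *
im=cv2.imread("pics/top0.png")[:,:,::-1].copy()
for c,h,roi in(("white",.065,(245,125,355,210)),("blue",.055,(350,215,450,305)),("red",.045,(140,200,240,280))):
    m=mask(im,c,roi);q=quad(m);print(c,m.sum(),cv2.minAreaRect(cv2.findNonZero(m)));
    for p in q:print(p,ray("top",p,0).round(3)[0],ray("top",p,h).round(3)[0])
crop=np.hstack([cv2.resize(im[125:215,245:355],None,fx=3.4,fy=3.4),cv2.resize(im[215:305,355:450],None,fx=3.4,fy=3.4)])
crop2=cv2.resize(im[200:280,140:240],None,fx=3.4,fy=3.4)
b=np.zeros((crop.shape[0]+crop2.shape[0],crop.shape[1],3),np.uint8);b[:crop.shape[0]]=crop;b[crop.shape[0]:,:crop2.shape[1]]=crop2
cv2.imwrite("pics/crop0.png",b[:,:,::-1]);print(b.shape)
for nme,p,z in(("perfume",(398,126),0.05),("brush1",(427,155),.03),("brush2",(388,193),.03),("case",(460,193),.03),("case",(516,228),.03),("polish",(183,166),.02)):print(nme,ray("top",p,z).round(3)[0])
E
```

```text
white 4782 ((300.3689270019531, 168.9098358154297), (82.02054595947266, 64.978271484375), 0.8425242304801941)
[261 136] [0.731 0.098] [0.71  0.093]
[340 137] [ 0.735 -0.105] [ 0.713 -0.101]
[339 200] [ 0.569 -0.105] [ 0.555 -0.101]
[263 200] [0.564 0.086] [0.55  0.082]
blue 3176 ((399.8556823730469, 261.0816955566406), (65.50139617919922, 49.7298469543457), 8.365885734558105)
[372 232] [ 0.49 -0.19] [ 0.481 -0.183]
[433 242] [ 0.469 -0.343] [ 0.46 -0.33]
[427 290] [ 0.349 -0.327] [ 0.345 -0.315]
[366 281] [ 0.367 -0.176] [ 0.362 -0.17 ]
red 1298 ((190.41384887695312, 239.05076599121094), (50.53318786621094, 33.22654342651367), 3.1798300743103027)
[167 222] [0.501 0.324] [0.493 0.313]
[214 224] [0.499 0.206] [0.491 0.199]
[209 256] [0.418 0.214] [0.413 0.207]
[171 253] [0.423 0.309] [0.418 0.299]
(578, 697, 3)
perfume [ 0.751 -0.246]
brush1 [ 0.685 -0.323]
brush2 [ 0.584 -0.225]
case [ 0.589 -0.404]
case [ 0.505 -0.542]
polish [0.641 0.288]
```

View pics/crop0.png

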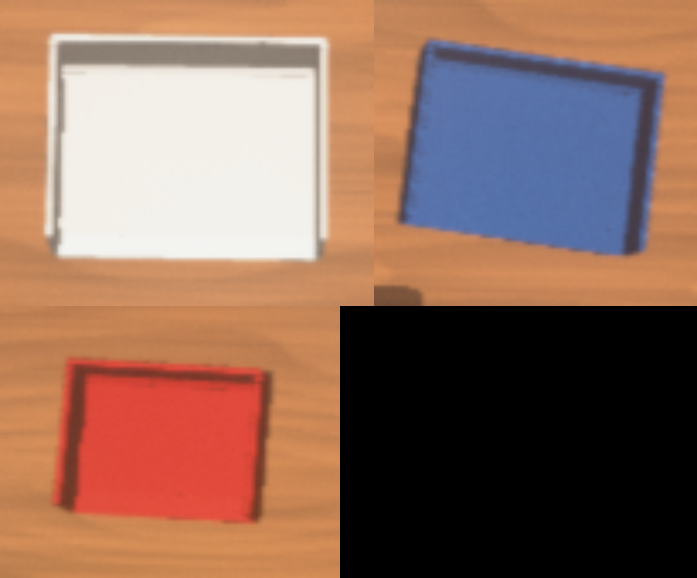

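```bash
python3 - <<'E'
from h import *
for n,h,b,f in(("white",.065,[(260,135.3),(341.5,136.2)],[(261.8,200.9),(339.7,201.5)]),("blue",.055,[(370.3,226.8),(440.3,236.5)],[(362.9,280.3),(433.8,289.7)]),("red",.045,[(159.4,215),(219.7,218.8)],[(160.6,260.3),(215.9,263.5)])):
    B=ray("top",np.array(b)-.3,h);F=ray("top",np.array(f)-.3,0)
    y=(B[0]-B[1]);y2=F[0]-F[1];X=B.mean(0)-F.mean(0)
    print(n,"back",B.round(3).tolist(),"front",F.round(3).tolist(),"w",np.linalg.norm(y),"d",np.linalg.norm(X),"yaw",[np.degrees(np.arctan2(v[1],v[0])) -90 for v in(y,y2)],np.degrees(np.arctan2(X[1],X[0])),"backmid",B.mean(0).round(3),"mid",((B.mean(0)+F.mean(0))/2).round(3))
E
```

```text
white back [[0.712, 0.096], [0.716, -0.104]] front [[0.562, 0.09], [0.566, -0.107]] w 0.19989083615418632 d 0.14982869431272447 yaw [np.float64(1.112953619787504), np.float64(1.2154831346727235)] 1.6284417573896446 backmid [ 0.714 -0.004] mid [ 0.639 -0.006]
blue back [[0.494, -0.178], [0.475, -0.347]] front [[0.369, -0.167], [0.35, -0.343]] w 0.17031525845810985 d 0.12506362313778172 yaw [np.float64(-6.385882386657556), np.float64(-6.0131628339932774)] -3.4024056200067965 backmid [ 0.485 -0.263] mid [ 0.422 -0.259]
red back [[0.51, 0.333], [0.505, 0.187]] front [[0.405, 0.334], [0.401, 0.197]] w 0.14640332871190218 d 0.10502433556513592 yaw [np.float64(-2.03168505526574), np.float64(-1.7606435536673217)] -3.0301168417744964 backmid [0.508 0.26 ] mid [0.455 0.263]
```

>>> jog_arm(
  rows=[
    {"dx": 0.33, "dy": 0.394, "dz": -0.05, "twist": 1.234},
    {"dx": 0.33, "dy": 0.394, "dz": -0.05, "twist": 1.234},
    {"dx": 0.33, "dy": 0.394, "dz": -0.05, "twist": 1.234},
    {"dx": 0.33, "dy": 0.394, "dz": -0.05, "twist": 1.234},
    {"dx": 0.33, "dy": 0.394, "dz": -0.05, "twist": 1.234},
    {"dx": 0.33, "dy": 0.394, "dz": -0.05, "twist": 1.234},
    {"dx": 0.33, "dy": 0.394, "dz": -0.05, "twist": 1.234},
    {"dx": 0.33, "dy": 0.394, "dz": -0.05, "twist": 1.234},
    {"dx": 0.33, "dy": 0.394, "dz": -0.05, "twist": 1.234},
    {"dx": 0.33, "dy": 0.394, "dz": -0.05, "twist": 1.234},
  ],
  fingers=0.2,
)

```text
t: 1.1
position: [0.4734, -0.2739, 0.1824]
tcp_rot: [-0.0, 0.999, -0.054, -0.0]
force: [0.7, 0.2, 1.1]
finger_gap: 0.0512
```

>>> jog_arm(
  rows=[
    {"dz": 0},
    {"dz": 0},
    {"dz": 0},
    {"dz": 0},
  ],
)

```text
invalid input
```

```bash
cat >> h.py <<'E'
def st():
    s=manip.state();q=s["tcp_rot"];from scipy.spatial.transform import Rotation as Ro
    x=Ro.from_quat(np.r_[q[1:],q[0]]).as_matrix();print("t",s["t"],"pos",s["position"].round(4),"yaw",np.degrees(np.arctan2(x[1,0],x[0,0])).round(2),"F",s["force"].round(1),"gap",s["finger_gap"].round(4),"j",s["joints"].round(2))
E
python3 -c "
from h import *
st()"
```

```text
Traceback (most recent call last):
  File "h.py", line 24, in st
    x=Ro.from_quat(np.r_[q[1:],q[0]]).as_matrix();print("t",s["t"],"pos",s["position"].round(4),"yaw",np.degrees(np.arctan2(x[1,0],x[0,0])).round(2),"F",s["force"].round(1),"gap",s["finger_gap"].round(4),"j",s["joints"].round(2))
                                                                                                                                                                                   ^^^^^^^^^^^^^^^^^^^^^
AttributeError: 'float' object has no attribute 'round'
```

>>> jog_arm(
  rows=[
    {"dx": 0.0, "dy": 0.0, "dz": -0.02, "twist": 0.0},
    {"dx": 0.0, "dy": 0.0, "dz": -0.06, "twist": 0.0},
    {"dx": 0.0, "dy": 0.0, "dz": -0.06, "twist": 0.0},
  ],
)

```text
t: 1.4
position: [0.4695, -0.2723, 0.117]
tcp_rot: [-0.004, 0.999, -0.053, -0.005]
force: [-0.5, 0.6, 0.1]
finger_gap: 0.0514
```

```bash
sed -i 's/s\["finger_gap"\].round(4)/round(s["finger_gap"],4)/' h.py
python3 -c "
from h import *
st()"
```

```text
t 1.4 pos [ 0.4695 -0.2723  0.117 ] yaw -6.12 F [-0.5  0.6  0.1] gap 0.0514 j [-0.71  0.13  1.99 -0.    1.04 -0.61]
```

>>> jog_arm(
  rows=[
    {"dx": 0.013, "dy": 0.009, "dz": 0.0, "twist": 0.0},
    {"dx": 0.013, "dy": 0.009, "dz": -0.03, "twist": 0.0},
    {"dx": 0.013, "dy": 0.009, "dz": -0.06, "twist": 0.0},
    {"dx": 0.013, "dy": 0.009, "dz": -0.085, "twist": 0.0},
    {"dx": 0.013, "dy": 0.009, "dz": -0.1, "twist": 0.0},
    {"dx": 0.013, "dy": 0.009, "dz": -0.102, "twist": 0.0},
    {"dx": 0.013, "dy": 0.009, "dz": -0.102, "twist": 0.0},
  ],
)

```text
t: 2.1
position: [0.4866, -0.2675, 0.0221]
tcp_rot: [0.0, 0.999, -0.054, 0.001]
force: [0.1, 0.2, 1.2]
finger_gap: 0.0514
```

```bash
python3 -c "
from h import *
st()
im=manip.get_image('side');cv2.imwrite('pics/s1.png',cv2.resize(im[130:260,300:460],None,fx=4,fy=4)[:,:,::-1])"
```

```text
t 2.1 pos [ 0.4866 -0.2675  0.0221] yaw -6.2 F [0.1 0.2 1.2] gap 0.0514 j [-0.69  0.29  2.    0.    0.85 -0.58]
```

View pics/s1.png

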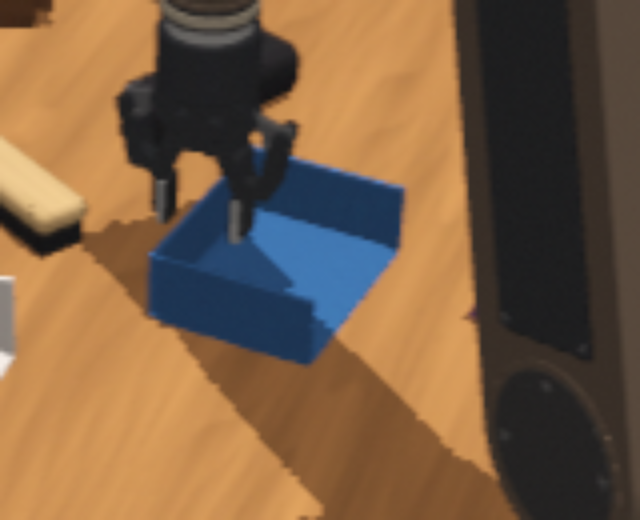

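The side crop shows the fingers straddling the blue tray's back wall, clear of the brush. I'll close on it.

>>> jog_arm(
  rows=[
    {"dx": -0.003, "dy": 0.003, "dz": -0.006, "twist": 0.0},
    {"dx": -0.003, "dy": 0.003, "dz": -0.006, "twist": 0.0},
    {"dx": -0.003, "dy": 0.003, "dz": -0.006, "twist": 0.0},
    {"dx": -0.003, "dy": 0.003, "dz": -0.006, "twist": 0.0},
    {"dx": -0.003, "dy": 0.003, "dz": -0.006, "twist": 0.0},
    {"dx": -0.003, "dy": 0.003, "dz": -0.006, "twist": 0.0},
  ],
  fingers=-1,
  force=30,
)

```text
t: 2.75
position: [0.4829, -0.264, 0.0154]
tcp_rot: [0.0, 0.999, -0.054, 0.0]
force: [-0.2, 0.9, 2.8]
finger_gap: 0.0046
```

```bash
python3 -c "
from h import *
st()"
```

```text
t 2.75 pos [ 0.4829 -0.264   0.0154] yaw -6.18 F [-0.2  0.9  2.8] gap 0.0046 j [-0.68  0.3   2.01 -0.    0.84 -0.58]
```

>>> jog_arm(
  rows=[
    {"dx": 0.0, "dy": 0.015, "dz": 0.0, "twist": 0.03},
    {"dx": 0.0, "dy": 0.04, "dz": 0.0, "twist": 0.06},
    {"dx": 0.0, "dy": 0.07, "dz": 0.0, "twist": 0.09},
    {"dx": 0.0, "dy": 0.1, "dz": 0.0, "twist": 0.129},
    {"dx": 0.0, "dy": 0.13, "dz": 0.0, "twist": 0.129},
    {"dx": 0.0, "dy": 0.16, "dz": 0.0, "twist": 0.129},
    {"dx": 0.01, "dy": 0.19, "dz": 0.0, "twist": 0.129},
    {"dx": 0.025, "dy": 0.22, "dz": 0.0, "twist": 0.129},
    {"dx": 0.038, "dy": 0.245, "dz": 0.0, "twist": 0.129},
    {"dx": 0.047, "dy": 0.257, "dz": 0.0, "twist": 0.129},
  ],
)

```text
t: 3.75
position: [0.5298, -0.0047, 0.0153]
tcp_rot: [0.0, 1.0, 0.012, -0.0]
force: [-1.6, -3.1, 4.2]
finger_gap: 0.0047
```

>>> jog_arm(
  rows=[
    {"dx": 0.0, "dy": 0.0, "dz": 0.0, "twist": 0.0},
    {"dx": 0.0, "dy": 0.0, "dz": 0.0, "twist": 0.0},
  ],
)

```text
t: 3.95
position: [0.5302, -0.0067, 0.0153]
tcp_rot: [-0.0, 1.0, 0.011, 0.001]
force: [-0.0, 2.7, 4.8]
finger_gap: 0.0045
```

```bash
python3 -c "
from h import *
st()
im=manip.get_image('top');cv2.imwrite('pics/t2.png',cv2.resize(im[120:280,220:420],None,fx=4,fy=3.75)[:,:,::-1])"
```

```text
t 3.95 pos [ 0.5302 -0.0067  0.0153] yaw 1.22 F [-0.   2.7  4.8] gap 0.0045 j [-0.2   0.26  2.06  0.    0.82 -0.23]
```

View pics/t2.png

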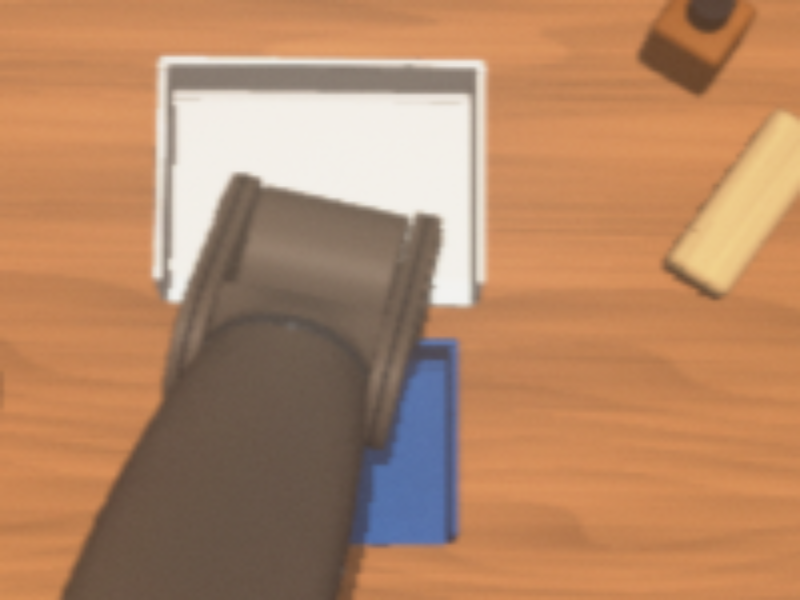

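>>> jog_arm(
  rows=[
    {"dx": 0.01, "dy": 0.0, "dz": 0.0, "twist": 0.0},
    {"dx": 0.02, "dy": 0.0, "dz": 0.0, "twist": 0.0},
    {"dx": 0.03, "dy": 0.0, "dz": 0.0, "twist": 0.0},
    {"dx": 0.04, "dy": 0.001, "dz": 0.002, "twist": 0.0},
    {"dx": 0.052, "dy": 0.001, "dz": 0.003, "twist": 0.0},
    {"dx": 0.065, "dy": 0.001, "dz": 0.003, "twist": 0.0},
    {"dx": 0.08, "dy": 0.002, "dz": 0.003, "twist": 0.0},
    {"dx": 0.1, "dy": 0.002, "dz": 0.003, "twist": 0.0},
    {"dx": 0.12, "dy": 0.003, "dz": 0.003, "twist": 0.0},
    {"dx": 0.135, "dy": 0.003, "dz": 0.003, "twist": 0.0},
  ],
)

```text
t: 5.0
position: [0.666, -0.0046, 0.0184]
tcp_rot: [0.0, 1.0, 0.01, 0.0]
force: [-1.5, -0.5, 3.0]
finger_gap: 0.0046
```

```bash
python3 -c "
from h import *
st()"
```

```text
t 5.0 pos [ 0.666  -0.0046  0.0184] yaw 1.18 F [-1.5 -0.5  3. ] gap 0.0046 j [-0.16  0.5   1.71 -0.    0.93 -0.18]
```

>>> jog_arm(
  rows=[
    {"dx": 0.0, "dy": 0.0, "dz": 0.0, "twist": 0.0},
    {"dx": 0.0, "dy": 0.0, "dz": 0.0, "twist": 0.0},
    {"dx": 0.0, "dy": 0.0, "dz": 0.0, "twist": 0.0},
    {"dx": 0.0, "dy": 0.0, "dz": 0.03, "twist": 0.0},
    {"dx": 0.0, "dy": 0.0, "dz": 0.075, "twist": 0.0},
    {"dx": 0.0, "dy": 0.0, "dz": 0.075, "twist": 0.0},
  ],
  fingers=-0.5,
)

```text
t: 5.6
position: [0.6685, -0.0046, 0.1004]
tcp_rot: [0.001, 1.0, 0.011, 0.006]
force: [-0.0, 0.5, 1.2]
finger_gap: 0.0216
```

>>> jog_arm(
  rows=[
    {"dx": -0.04, "dy": 0.0, "dz": 0.02, "twist": -0.14},
    {"dx": -0.04, "dy": 0.0, "dz": 0.02, "twist": -0.28},
    {"dx": -0.04, "dy": 0.0, "dz": 0.02, "twist": -0.42},
    {"dx": -0.04, "dy": 0.0, "dz": 0.02, "twist": -0.56},
    {"dx": -0.04, "dy": 0.0, "dz": 0.02, "twist": -0.7},
    {"dx": -0.04, "dy": 0.0, "dz": 0.02, "twist": -0.84},
    {"dx": -0.04, "dy": 0.0, "dz": 0.02, "twist": -0.98},
    {"dx": -0.04, "dy": 0.0, "dz": 0.02, "twist": -1.12},
    {"dx": -0.04, "dy": 0.0, "dz": 0.02, "twist": -1.26},
    {"dx": -0.04, "dy": 0.0, "dz": 0.02, "twist": -1.4},
  ],
  fingers=1,
)

```text
t: 6.6
position: [0.6236, -0.0038, 0.1123]
tcp_rot: [0.0, 0.77, -0.638, -0.0]
force: [-0.2, -0.3, -0.0]
finger_gap: 0.0855
```

>>> jog_arm(
  rows=[
    {"dx": 0.0, "dy": 0.0, "dz": 0.0, "twist": -0.14},
    {"dx": 0.0, "dy": 0.0, "dz": 0.0, "twist": -0.17},
    {"dx": 0.0, "dy": 0.0, "dz": 0.0, "twist": -0.17},
  ],
)

```text
t: 6.9
position: [0.624, -0.0038, 0.1125]
tcp_rot: [0.0, 0.715, -0.699, -0.0]
force: [0.2, -0.2, -0.2]
finger_gap: 0.0852
```

```bash
python3 -c "
from h import *
st()
im=manip.get_image('side');cv2.imwrite('pics/s3.png',cv2.resize(im[120:320,160:400],None,fx=3.3,fy=3)[:,:,::-1])"
```

```text
t 6.9 pos [ 0.624  -0.0038  0.1125] yaw -88.64 F [ 0.2 -0.2 -0.2] gap 0.0852 j [-0.17  0.3   1.79 -0.    1.05  1.38]
```

View pics/s3.png

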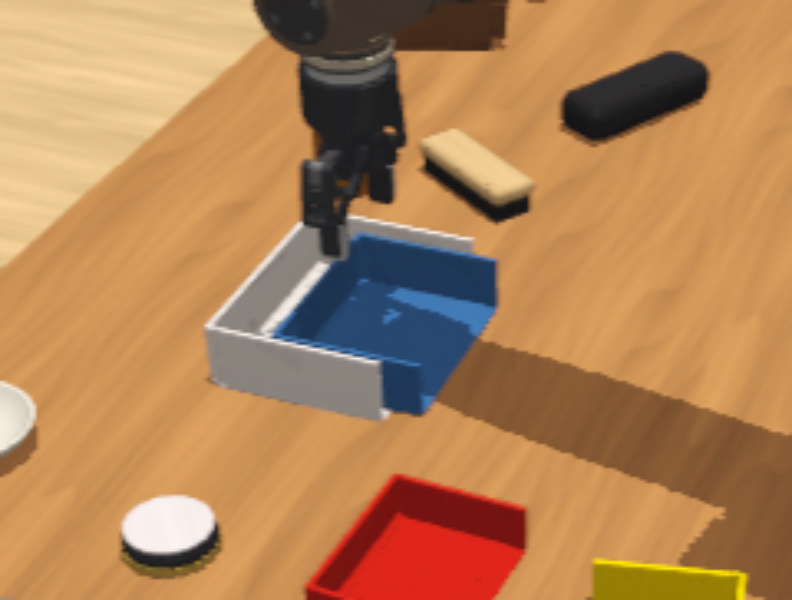

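Blue is about 20 mm short of home and square. Next I'll lower the open fingers inside it and push the back wall.

>>> jog_arm(
  rows=[
    {"dx": 0.0, "dy": 0.0, "dz": -0.03, "twist": 0.0},
    {"dx": 0.0, "dy": 0.0, "dz": -0.06, "twist": 0.0},
    {"dx": 0.0, "dy": 0.0, "dz": -0.09, "twist": 0.0},
    {"dx": 0.0, "dy": 0.0, "dz": -0.105, "twist": 0.0},
    {"dx": 0.0, "dy": 0.0, "dz": -0.105, "twist": 0.0},
    {"dx": 0.015, "dy": 0.0, "dz": -0.105, "twist": 0.0},
    {"dx": 0.03, "dy": 0.0, "dz": -0.105, "twist": 0.0},
    {"dx": 0.04, "dy": 0.0, "dz": -0.105, "twist": 0.0},
    {"dx": 0.05, "dy": 0.0, "dz": -0.105, "twist": 0.0},
    {"dx": 0.058, "dy": 0.0, "dz": -0.105, "twist": 0.0},
  ],
)

```text
t: 7.95
position: [0.6837, -0.0039, 0.0089]
tcp_rot: [-0.0, 0.715, -0.699, 0.0]
force: [-1.3, -1.0, 0.9]
finger_gap: 0.0852
```

>>> jog_arm(
  rows=[
    {"dx": 0.003, "dy": 0.0, "dz": 0.0, "twist": 0.0},
    {"dx": 0.006, "dy": 0.0, "dz": 0.0, "twist": 0.0},
    {"dx": 0.009, "dy": 0.0, "dz": 0.0, "twist": 0.0},
  ],
)

```text
t: 8.25
position: [0.6914, -0.0038, 0.0077]
tcp_rot: [0.0, 0.715, -0.699, -0.0]
force: [-0.6, -0.3, 0.2]
finger_gap: 0.0854
```

>>> jog_arm(
  rows=[
    {"dx": 0.002, "dy": 0.0, "dz": 0.0, "twist": 0.0},
    {"dx": 0.004, "dy": 0.0, "dz": 0.0, "twist": 0.0},
    {"dx": 0.005, "dy": 0.0, "dz": 0.0, "twist": 0.0},
  ],
)

```text
t: 8.55
position: [0.6958, -0.0038, 0.0077]
tcp_rot: [0.001, 0.715, -0.7, -0.001]
force: [-4.5, -0.5, 3.0]
finger_gap: 0.0855
```

```bash
python3 -c "
from h import *
st()
im=manip.get_image('side');cv2.imwrite('pics/s4.png',cv2.resize(im[170:270,210:330],None,fx=6,fy=6)[:,:,::-1])"
```

```text
t 8.55 pos [ 0.6958 -0.0038  0.0077] yaw -88.78 F [-4.5 -0.5  3. ] gap 0.0855 j [-0.15  0.57  1.63 -0.    0.94  1.4 ]
```

View pics/s4.png

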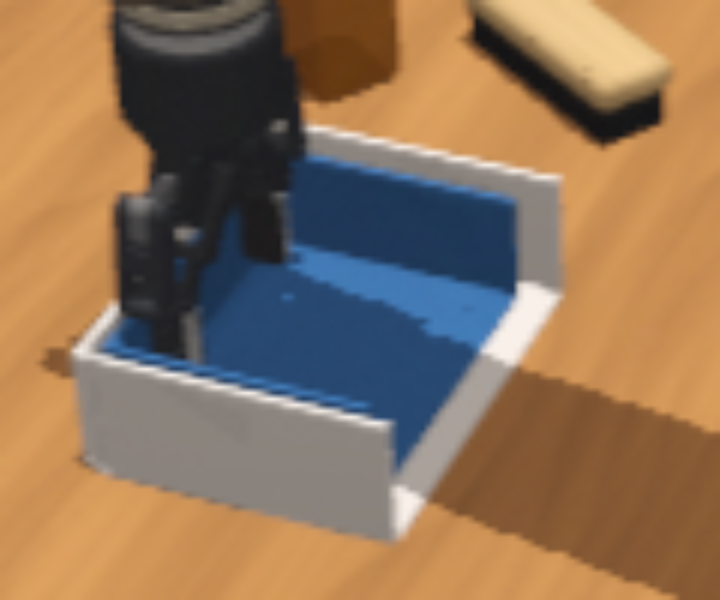

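>>> jog_arm(
  rows=[
    {"dx": 0.002, "dy": 0.0, "dz": 0.0, "twist": 0.0},
    {"dx": 0.003, "dy": 0.0, "dz": 0.0, "twist": 0.0},
    {"dx": 0.003, "dy": 0.0, "dz": 0.0, "twist": 0.0},
  ],
)

```text
t: 8.9
position: [0.6956, -0.0039, 0.0067]
tcp_rot: [0.004, 0.714, -0.7, -0.004]
force: [-12.3, -1.1, 5.4]
finger_gap: 0.0855
```

>>> jog_arm(
  rows=[
    {"dx": -0.008, "dy": 0.0, "dz": 0.0, "twist": 0.0},
    {"dx": -0.012, "dy": 0.0, "dz": 0.04, "twist": 0.0},
    {"dx": -0.012, "dy": 0.0, "dz": 0.085, "twist": 0.0},
    {"dx": -0.012, "dy": 0.0, "dz": 0.12, "twist": 0.0},
    {"dx": -0.05, "dy": 0.03, "dz": 0.12, "twist": 0.14},
    {"dx": -0.08, "dy": 0.06, "dz": 0.12, "twist": 0.28},
    {"dx": -0.11, "dy": 0.09, "dz": 0.12, "twist": 0.42},
    {"dx": -0.13, "dy": 0.12, "dz": 0.12, "twist": 0.56},
    {"dx": -0.15, "dy": 0.15, "dz": 0.12, "twist": 0.7},
    {"dx": -0.17, "dy": 0.18, "dz": 0.12, "twist": 0.84},
  ],
)

```text
t: 9.9
position: [0.5293, 0.1774, 0.1285]
tcp_rot: [-0.001, 0.939, -0.344, 0.001]
force: [-0.3, -0.1, 0.3]
finger_gap: 0.085
```

>>> jog_arm(
  rows=[
    {"dx": -0.01, "dy": 0.03, "dz": 0.0, "twist": 0.14},
    {"dx": -0.023, "dy": 0.06, "dz": 0.0, "twist": 0.28},
    {"dx": -0.023, "dy": 0.084, "dz": 0.0, "twist": 0.42},
    {"dx": -0.023, "dy": 0.084, "dz": 0.0, "twist": 0.56},
    {"dx": -0.023, "dy": 0.084, "dz": 0.0, "twist": 0.675},
    {"dx": -0.023, "dy": 0.084, "dz": 0.0, "twist": 0.675},
  ],
  fingers=0.2,
)

```text
t: 10.5
position: [0.507, 0.2607, 0.1283]
tcp_rot: [-0.0, 1.0, -0.017, 0.001]
force: [-0.2, -0.2, -0.3]
finger_gap: 0.0513
```

```bash
python3 -c "
from h import *
st()"
```

```text
t 10.5 pos [0.507  0.2607 0.1283] yaw -1.9 F [-0.2 -0.2 -0.3] gap 0.0513 j [0.3  0.16 1.92 0.   1.05 0.33]
```

Blue hit a hard stop (12 N at the same x), so it is home. Now I'll grasp red's back wall.

>>> jog_arm(
  rows=[
    {"dx": -0.002, "dy": 0.0, "dz": -0.03, "twist": 0.0},
    {"dx": -0.002, "dy": 0.0, "dz": -0.06, "twist": 0.0},
    {"dx": -0.002, "dy": 0.0, "dz": -0.09, "twist": 0.0},
    {"dx": -0.002, "dy": 0.0, "dz": -0.107, "twist": 0.0},
    {"dx": -0.002, "dy": 0.0, "dz": -0.113, "twist": 0.0},
    {"dx": -0.002, "dy": 0.0, "dz": -0.113, "twist": 0.0},
  ],
)

```text
t: 11.1
position: [0.5044, 0.2599, 0.0143]
tcp_rot: [0.0, 1.0, -0.018, -0.0]
force: [0.1, -0.4, 1.1]
finger_gap: 0.0514
```

>>> jog_arm(
  rows=[
    {"dx": 0.0, "dy": 0.0, "dz": 0.0, "twist": 0.0},
    {"dx": 0.0, "dy": 0.0, "dz": 0.0, "twist": 0.0},
    {"dx": 0.0, "dy": 0.0, "dz": 0.0, "twist": 0.0},
    {"dx": 0.0, "dy": 0.0, "dz": 0.0, "twist": 0.0},
    {"dx": 0.0, "dy": 0.0, "dz": 0.0, "twist": 0.0},
    {"dx": 0.0, "dy": 0.0, "dz": 0.0, "twist": 0.0},
  ],
  fingers=-1,
)

```text
t: 11.7
position: [0.5057, 0.2604, 0.0163]
tcp_rot: [-0.0, 1.0, -0.017, 0.001]
force: [-0.2, 0.1, 5.8]
finger_gap: 0.0047
```

```bash
python3 -c "
from h import *
st()
im=manip.get_image('side');cv2.imwrite('pics/s5.png',cv2.resize(im[170:350,200:400],None,fx=3.3,fy=3.3)[:,:,::-1])"
```

```text
t 11.7 pos [0.5057 0.2604 0.0163] yaw -1.94 F [-0.2  0.1  5.8] gap 0.0047 j [ 0.3   0.33  1.96 -0.    0.85  0.33]
```

View pics/s5.png

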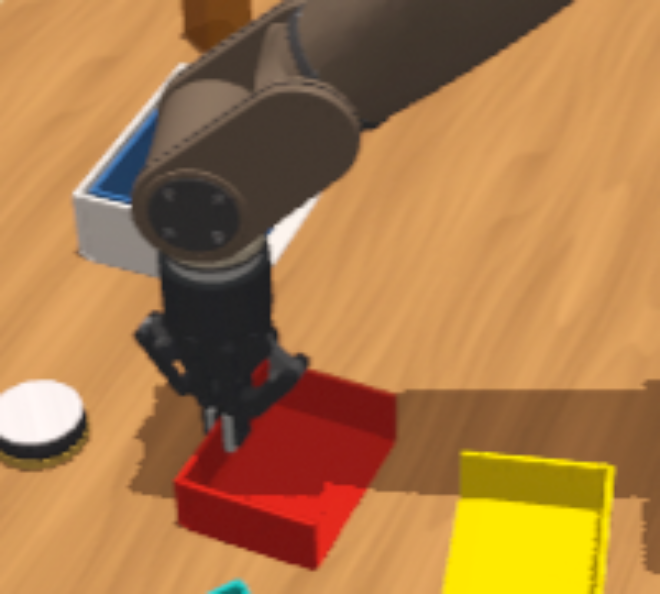

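```bash
python3 -c "
from h import *
im=manip.get_image('top');m=mask(im,'blue',(245,125,355,215))
for r in (150,165,180,188,192,195):
    x=np.where(m[r])[0]; print(r,x.min() if len(x) else 0,x.max() if len(x) else 0,len(x))
cv2.imwrite('pics/t6.png',cv2.resize(im[120:280,150:370],None,fx=3.5,fy=3.5)[:,:,::-1])"
```

```text
150 271 332 62
165 271 332 62
180 271 332 62
188 270 332 63
192 270 332 63
195 0 0 0
```

View pics/t6.png

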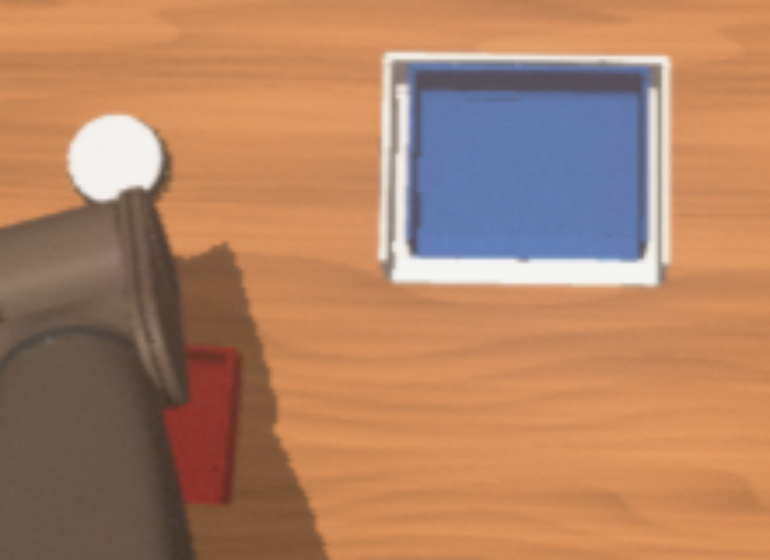

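The top view shows blue home and centred: its rim is at columns 267–335 and white's at 260–341. I'll slide red across in front of it.

>>> jog_arm(
  rows=[
    {"dx": 0.0, "dy": -0.015, "dz": 0.0, "twist": 0.02},
    {"dx": 0.0, "dy": -0.04, "dz": 0.0, "twist": 0.04},
    {"dx": 0.0, "dy": -0.07, "dz": 0.0, "twist": 0.054},
    {"dx": 0.0, "dy": -0.1, "dz": 0.0, "twist": 0.054},
    {"dx": 0.0, "dy": -0.13, "dz": 0.0, "twist": 0.054},
    {"dx": 0.0, "dy": -0.16, "dz": 0.0, "twist": 0.054},
    {"dx": 0.0, "dy": -0.19, "dz": 0.0, "twist": 0.054},
    {"dx": 0.005, "dy": -0.22, "dz": 0.0, "twist": 0.054},
    {"dx": 0.012, "dy": -0.248, "dz": 0.0, "twist": 0.054},
    {"dx": 0.02, "dy": -0.267, "dz": 0.0, "twist": 0.054},
  ],
)

```text
t: 12.8
position: [0.5253, -0.0077, 0.0162]
tcp_rot: [-0.001, 1.0, 0.009, 0.0]
force: [-1.6, 4.4, 8.0]
finger_gap: 0.0043
```

>>> jog_arm(
  rows=[
    {"dx": 0.0, "dy": 0.0, "dz": 0.0, "twist": 0.0},
    {"dx": 0.0, "dy": 0.0, "dz": 0.0, "twist": 0.0},
  ],
)

```text
t: 13.0
position: [0.5264, -0.008, 0.0163]
tcp_rot: [0.001, 1.0, 0.01, 0.002]
force: [1.6, -3.6, 6.9]
finger_gap: 0.0043
```

```bash
python3 -c "
from h import *
st()
im=manip.get_image('top');m=mask(im,'red',(220,190,400,300))
for r in (230,240,250,260):
    x=np.where(m[r])[0]; print(r,x.max() if len(x) else 0)
print(ray('top',(329,240),.045),ray('top',(329,240),0))"
```

```text
t 13.0 pos [ 0.5264 -0.008   0.0163] yaw 1.13 F [ 1.6 -3.6  6.9] gap 0.0043 j [-0.21  0.25  2.07 -0.    0.82 -0.23]
230 325
240 324
250 0
260 0
[[ 0.45982748 -0.08021899]] [[ 0.46662611 -0.08230754]]
```

>>> jog_arm(
  rows=[
    {"dx": 0.012, "dy": 0.0, "dz": 0.0, "twist": 0.0},
    {"dx": 0.024, "dy": 0.0, "dz": 0.0, "twist": 0.0},
    {"dx": 0.034, "dy": 0.001, "dz": 0.001, "twist": 0.0},
    {"dx": 0.044, "dy": 0.001, "dz": 0.003, "twist": 0.0},
    {"dx": 0.054, "dy": 0.001, "dz": 0.004, "twist": 0.0},
    {"dx": 0.064, "dy": 0.002, "dz": 0.005, "twist": 0.0},
    {"dx": 0.076, "dy": 0.002, "dz": 0.006, "twist": 0.0},
    {"dx": 0.092, "dy": 0.003, "dz": 0.006, "twist": 0.0},
    {"dx": 0.112, "dy": 0.003, "dz": 0.006, "twist": 0.0},
    {"dx": 0.132, "dy": 0.004, "dz": 0.006, "twist": 0.0},
  ],
)

```text
t: 14.05
position: [0.6583, -0.0028, 0.0223]
tcp_rot: [0.0, 1.0, 0.01, 0.0]
force: [-2.5, 0.8, 4.1]
finger_gap: 0.0045
```

```bash
python3 -c "
from h import *
st()
im=manip.get_image('side');cv2.imwrite('pics/s7.png',cv2.resize(im[150:290,190:350],None,fx=4,fy=4)[:,:,::-1])"
```

```text
t 14.05 pos [ 0.6583 -0.0028  0.0223] yaw 1.15 F [-2.5  0.8  4.1] gap 0.0045 j [-0.16  0.48  1.73 -0.    0.92 -0.18]
```

View pics/s7.png

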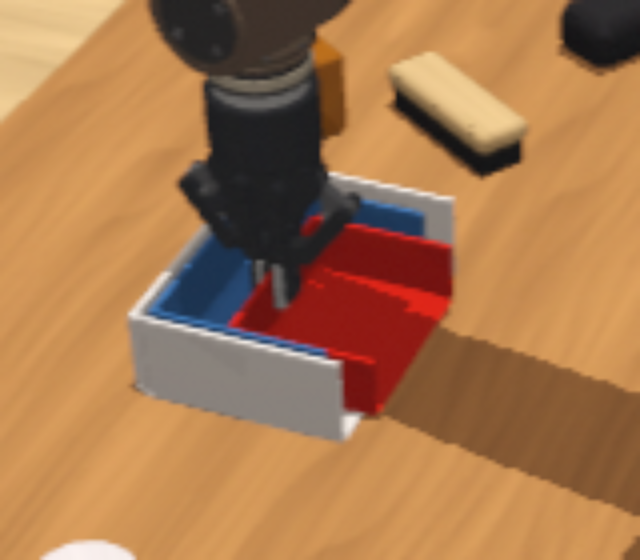

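>>> jog_arm(
  rows=[
    {"dx": 0.0, "dy": 0.0, "dz": 0.0, "twist": 0.0},
    {"dx": 0.0, "dy": 0.0, "dz": 0.0, "twist": 0.0},
    {"dx": 0.0, "dy": 0.0, "dz": 0.0, "twist": 0.0},
    {"dx": 0.0, "dy": 0.0, "dz": 0.03, "twist": 0.0},
    {"dx": 0.0, "dy": 0.0, "dz": 0.075, "twist": 0.0},
    {"dx": 0.0, "dy": 0.0, "dz": 0.075, "twist": 0.0},
  ],
  fingers=-0.5,
)

```text
t: 14.7
position: [0.6606, -0.0035, 0.1035]
tcp_rot: [0.001, 1.0, 0.01, 0.006]
force: [0.9, 0.6, 0.1]
finger_gap: 0.0211
```

>>> jog_arm(
  rows=[
    {"dx": -0.04, "dy": 0.0, "dz": 0.015, "twist": -0.14},
    {"dx": -0.04, "dy": 0.0, "dz": 0.015, "twist": -0.28},
    {"dx": -0.04, "dy": 0.0, "dz": 0.015, "twist": -0.42},
    {"dx": -0.04, "dy": 0.0, "dz": 0.015, "twist": -0.56},
    {"dx": -0.04, "dy": 0.0, "dz": 0.015, "twist": -0.7},
    {"dx": -0.04, "dy": 0.0, "dz": 0.015, "twist": -0.84},
    {"dx": -0.04, "dy": 0.0, "dz": 0.015, "twist": -0.98},
    {"dx": -0.04, "dy": 0.0, "dz": 0.015, "twist": -1.12},
    {"dx": -0.04, "dy": 0.0, "dz": 0.015, "twist": -1.26},
    {"dx": -0.04, "dy": 0.0, "dz": 0.015, "twist": -1.4},
  ],
  fingers=0.7,
)

```text
t: 15.7
position: [0.6158, -0.0028, 0.1104]
tcp_rot: [0.0, 0.769, -0.639, -0.0]
force: [-0.4, 0.4, 0.6]
finger_gap: 0.0725
```

>>> jog_arm(
  rows=[
    {"dx": 0.0, "dy": 0.0, "dz": 0.0, "twist": -0.14},
    {"dx": 0.0, "dy": 0.0, "dz": 0.0, "twist": -0.17},
    {"dx": 0.0, "dy": 0.0, "dz": 0.0, "twist": -0.17},
  ],
)

```text
t: 16.0
position: [0.6161, -0.0028, 0.1106]
tcp_rot: [0.0, 0.715, -0.699, -0.0]
force: [0.9, 0.3, 0.3]
finger_gap: 0.0725
```

```bash
python3 -c "
from h import *
st()"
```

```text
t 16.0 pos [ 0.6161 -0.0028  0.1106] yaw -88.7 F [0.9 0.3 0.3] gap 0.0725 j [-0.17  0.28  1.82 -0.    1.04  1.38]
```

>>> jog_arm(
  rows=[
    {"dx": 0.0, "dy": 0.0, "dz": -0.03, "twist": 0.0},
    {"dx": 0.0, "dy": 0.0, "dz": -0.06, "twist": 0.0},
    {"dx": 0.0, "dy": 0.0, "dz": -0.085, "twist": 0.0},
    {"dx": 0.0, "dy": 0.0, "dz": -0.096, "twist": 0.0},
    {"dx": 0.012, "dy": 0.0, "dz": -0.096, "twist": 0.0},
    {"dx": 0.024, "dy": 0.0, "dz": -0.096, "twist": 0.0},
    {"dx": 0.036, "dy": 0.0, "dz": -0.096, "twist": 0.0},
    {"dx": 0.048, "dy": 0.0, "dz": -0.096, "twist": 0.0},
    {"dx": 0.06, "dy": 0.0, "dz": -0.096, "twist": 0.0},
    {"dx": 0.07, "dy": 0.0, "dz": -0.096, "twist": 0.0},
  ],
)

```text
t: 17.0
position: [0.6873, -0.0029, 0.0155]
tcp_rot: [-0.0, 0.715, -0.699, 0.0]
force: [-1.1, 0.8, 0.2]
finger_gap: 0.0724
```

>>> jog_arm(
  rows=[
    {"dx": 0.002, "dy": 0.0, "dz": 0.0, "twist": 0.0},
    {"dx": 0.004, "dy": 0.0, "dz": 0.0, "twist": 0.0},
    {"dx": 0.005, "dy": 0.0, "dz": 0.0, "twist": 0.0},
    {"dx": 0.005, "dy": 0.0, "dz": 0.0, "twist": 0.0},
  ],
)

```text
t: 17.4
position: [0.6908, -0.0029, 0.0147]
tcp_rot: [0.001, 0.714, -0.7, -0.001]
force: [-3.2, -0.6, 1.8]
finger_gap: 0.0729
```

>>> jog_arm(
  rows=[
    {"dx": 0.002, "dy": 0.0, "dz": 0.0, "twist": 0.0},
    {"dx": 0.003, "dy": 0.0, "dz": 0.0, "twist": 0.0},
    {"dx": 0.004, "dy": 0.0, "dz": 0.0, "twist": 0.0},
    {"dx": 0.004, "dy": 0.0, "dz": 0.0, "twist": 0.0},
  ],
)

```text
t: 17.8
position: [0.6907, -0.0029, 0.0136]
tcp_rot: [0.004, 0.714, -0.7, -0.005]
force: [-12.5, -1.0, 5.6]
finger_gap: 0.0726
```

>>> jog_arm(
  rows=[
    {"dx": -0.01, "dy": 0.0, "dz": 0.0, "twist": 0.0},
    {"dx": -0.016, "dy": 0.0, "dz": 0.03, "twist": 0.0},
    {"dx": -0.016, "dy": 0.0, "dz": 0.07, "twist": 0.0},
    {"dx": -0.016, "dy": 0.0, "dz": 0.11, "twist": 0.0},
    {"dx": -0.05, "dy": 0.04, "dz": 0.13, "twist": 0.0},
    {"dx": -0.08, "dy": 0.08, "dz": 0.13, "twist": 0.0},
    {"dx": -0.1, "dy": 0.12, "dz": 0.13, "twist": 0.0},
    {"dx": -0.12, "dy": 0.16, "dz": 0.13, "twist": 0.0},
    {"dx": -0.14, "dy": 0.2, "dz": 0.13, "twist": 0.0},
    {"dx": -0.15, "dy": 0.24, "dz": 0.13, "twist": 0.0},
  ],
)

```text
t: 18.8
position: [0.5442, 0.2389, 0.1453]
tcp_rot: [-0.001, 0.715, -0.699, 0.0]
force: [0.2, 0.1, -0.2]
finger_gap: 0.0725
```

```bash
python3 -c "
from h import *
st()
a=manip.get_image('top');b=manip.get_image('side')
cv2.imwrite('pics/e8.png',np.hstack([cv2.resize(a[120:220,240:360],None,fx=3.3,fy=3.6),cv2.resize(b[180:280,210:330],None,fx=3.3,fy=3.6)])[:,:,::-1])
cv2.imwrite('pics/e9.png',a[:,:,::-1])"
```

```text
t 18.8 pos [0.5442 0.2389 0.1453] yaw -88.77 F [ 0.2  0.1 -0.2] gap 0.0725 j [0.24 0.19 1.85 0.   1.09 1.79]
```

View pics/e8.png

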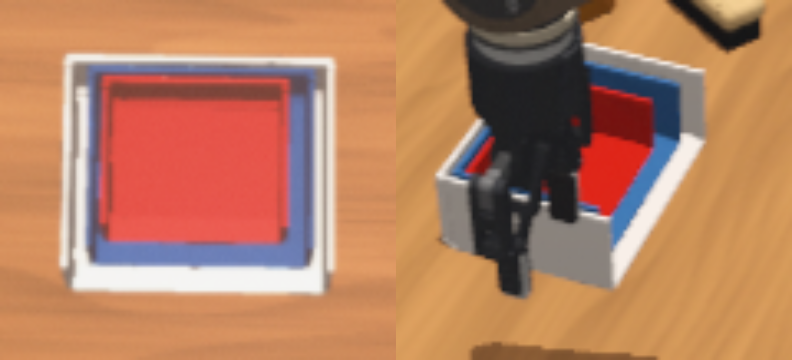

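Both trays are home and roughly square: red's rim centre is at 195 and blue's at 202 in the crop, about 5 mm off-centre with 16 allowed. The robot is clear, so I'll hand in.

```bash
python3 -c "
from h import *
manip.close_job();st()"
```

```text
the job is handed in; nothing more can be done
the job is handed in; nothing more can be done
```

Both trays are put away: blue is home in the white tray and red is home in blue. I handed the job in at about 19 s of the 69 s allowed.

For each tray I gripped the back wall, slid the tray along the surface in front of the white one and partway in. I then released it and pushed it home from inside with the open fingers.

- **Fully home:** each final push ended at a hard stop, about 12 N with the tool no longer moving forward.
- **Centring:** the last top view shows both trays square. Blue is centred in white, and red sits about 5 mm to one side of blue's centre, where 16 mm is allowed.
- **Arm and bystanders:** the arm was raised clear with no force on it. The arm's paths kept clear of the polish, brush, perfume and case, and they looked undisturbed where they were in view. I did not measure their positions again at the end.
- **Tilt and height:** I judged that the trays lie flat only by eye, not by measurement.

No check failed. One early move call was refused as invalid input, and nothing moved. My first look at red's side position was unclear because the colour mask reads narrow, and the final view settled it.

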